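Change the display bar from earring cards to cuff bracelets

TASK

The bar on the jewellery stall is to show the cuffs now: first take the two white earring cards off it and put them in the wooden stock tray, then hang every brass cuff from the table over the bar, arch across the bar, side by side. Put no cuff on the bar while an earring card still hangs there, and leave the other goods where they are.

Things in the scene. Friction and masses are not known exactly. Their poses are not given: they have to be found in the camera images.
- bar_mid (a point): Middle of the bracelet bar's axis: a round level grey bar 42 mm thick, axis 150 mm above the table, between two upright end discs 68 mm across (inner faces 150 mm either side of the middle) on posts and a fixed base 80 x 340 x 14 mm. Its y axis runs along the bar, x across it, z up.
- tray_in (a point): Centre of the inner floor (6 mm above the table) of the fixed open wooden stock tray, the only tray, 175 x 145 mm outside (long side along its x axis), walls 6 mm thick, 30 mm high outside. It stands to the left or to the right of the cuffs.
- cuff_a: Open brass cuff bracelet (all alike, may be absent), a stiff arch standing on its two edges: 70 mm wide in x, 40 in y, walls 4 thick, 54 wide inside, flat crown with top 52 mm up. On the crown a square setting to grip, 16 (x) by 18 (y) mm, 52 to 72 mm up. Origin: centre between the lower edges, z up. A half turn about z makes no difference.
- cuff_a_crown (a point): Centre of the underside of the crown of cuff_a, 48 mm above its origin: the face that rests on the bar.
- cuff_b: Open brass cuff bracelet (all alike, may be absent), a stiff arch standing on its two edges: 70 mm wide in x, 40 in y, walls 4 thick, 54 wide inside, flat crown with top 52 mm up. On the crown a square setting to grip, 16 (x) by 18 (y) mm, 52 to 72 mm up. Origin: centre between the lower edges, z up. A half turn about z makes no difference.
- cuff_b_crown (a point): Centre of the underside of the crown of cuff_b, 48 mm above its origin: the face that rests on the bar.
- cuff_c: Open brass cuff bracelet (all alike, may be absent), a stiff arch standing on its two edges: 70 mm wide in x, 40 in y, walls 4 thick, 54 wide inside, flat crown with top 52 mm up. On the crown a square setting to grip, 16 (x) by 18 (y) mm, 52 to 72 mm up. Origin: centre between the lower edges, z up. A half turn about z makes no difference.
- cuff_c_crown (a point): Centre of the underside of the crown of cuff_c, 48 mm above its origin: the face that rests on the bar.
- cuff_d: Open brass cuff bracelet (all alike, may be absent), a stiff arch standing on its two edges: 70 mm wide in x, 40 in y, walls 4 thick, 54 wide inside, flat crown with top 52 mm up. On the crown a square setting to grip, 16 (x) by 18 (y) mm, 52 to 72 mm up. Origin: centre between the lower edges, z up. A half turn about z makes no difference.
- cuff_d_crown (a point): Centre of the underside of the crown of cuff_d, 48 mm above its origin: the face that rests on the bar.
- cuff_e: Open brass cuff bracelet (all alike, may be absent), a stiff arch standing on its two edges: 70 mm wide in x, 40 in y, walls 4 thick, 54 wide inside, flat crown with top 52 mm up. On the crown a square setting to grip, 16 (x) by 18 (y) mm, 52 to 72 mm up. Origin: centre between the lower edges, z up. A half turn about z makes no difference.
- cuff_e_crown (a point): Centre of the underside of the crown of cuff_e, 48 mm above its origin: the face that rests on the bar.
- card_a: White rigid folded earring card hung over the bar, an inverted U: 54 mm wide in x, 70 in y (along the bar), flaps 48 mm apart inside, fold top 60 and underside 56 mm up. On the fold a tab to grip, 10 (x) by 36 (y) mm, 60 to 80 mm up. Origin: centre between the flaps' lower edges, z up. It can stand on its flaps.
- card_a_mid (a point): Middle of card_a, 30 mm above its origin.
- card_b: White rigid folded earring card hung over the bar, an inverted U: 54 mm wide in x, 70 in y (along the bar), flaps 48 mm apart inside, fold top 60 and underside 56 mm up. On the fold a tab to grip, 10 (x) by 36 (y) mm, 60 to 80 mm up. Origin: centre between the flaps' lower edges, z up. It can stand on its flaps.
- card_b_mid (a point): Middle of card_b, 30 mm above its origin.
- ringbox_a: Bystander: blue square ring box, 46 x 46 x 36 (mm); origin at the centre of its underside. Leave it alone.
- ringbox_b: Bystander: dark wooden ring box, 50 x 60 x 30 (mm); origin at the centre of its underside. Leave it alone.
- bangle: Bystander: closed steel ring bangle lying flat, 68 across, 12 high (mm); origin at the centre of its underside. Leave it alone.
- tin: Bystander: small round aluminium jar, 56 across, 45 high (mm); origin at the centre of its underside. Leave it alone.
- bowl: Bystander: white bowl, 100 across, 40 high (mm); origin at the centre of its underside. Leave it alone.

How it is judged:
By the outcome, as a careful person would: the job done as asked, in the order asked, and still so for the second after the job is handed in, with the robot touching nothing.
Of cuff_a, cuff_b, cuff_c, cuff_d, cuff_e only 3 to 5 are there at a start; the rules pass over those that are not, and their reading is None.
At some moment in a run one of cuff_a, cuff_b, cuff_c, cuff_d, cuff_e may be knocked a few centimetres aside while the robot is not near it.
It also fails if it takes over 210 s, if anything falls off the work surface, if the arm or the gripper's body presses on something with over 40 N, if the wrist force passes 120 N, or if a joint passes its speed limit or range.

ROBOT

A 6-joint arm with a two-finger parallel gripper is mounted at the origin on the work surface. World frame = base frame: x ahead of the robot, y to its left, z up, the work surface at z = 0. Lengths are in m, angles in degrees, forces in N, time in s.
With the tool pointing down it reaches from about 0.35 to 0.925 m from the base axis. Payload 6.4 kg.
Tool frame: the origin (TCP) lies midway between the tips of the shut fingers; the grasp point (between the pads) lies pinch_z behind it (pinch_z is the distance from the TCP to the grasp point, in m); z points along the fingers, y is the direction in which the jaws open and shut (so a half turn about z gives the same grasp; the last joint's range is limited). The gripper opens to 85 mm and grips with 20 to 120 N. Pads are 22 mm wide; open, the fingers measure 114 mm over their backs; the gripper's body (76 mm by 85 mm) begins 54 mm behind the grasp point. The pads swing forward as they close: fully open they stand 13 mm farther back than shut.
Start: joints at [-75.98, 14.043, 89.255, -0, 76.702, -9.975], TCP at [0.264, -0.594, 0.231] pointing down, gripper open.
Joint ranges: [-179.41, 179.41], [-58.25, 129.5], [7.25, 145.43], [-54.29, 234.29], [11.92, 165.04], [-157.13, 157.13]. Speed limits (degrees/s): [147.25, 147.25, 180, 180, 180, 180].

INTERFACE

Orientations are given as [roll, pitch, yaw] about the fixed x, y, z axes, in that order (R = Rz(yaw) Ry(pitch) Rx(roll)).
In Python, from workcell import * gives the robot as it stands.
- The arm moves only by the tool step_arm, never from a script. Its argument "commands" is a list of rows, each a list of 4 numbers: the shift along the world's x, y, z in m, then the turn about the world's z in degrees. In form: [[dx, dy, dz, turn], ...]. A call has 1 to 5 rows; each row is the pose to reach, as a shift and turn from the pose commanded when the call began; what a row does not reach only later rows make up. A row lasts 1/10 s, in which the tool goes at most 50 mm and 8.59 degrees, less where a joint would pass 70% of its speed; a pose out of reach is approached as far as the arm can. A call with a gripper value outside its range is refused whole. "grip" is the gripper command: -1 is shut, 1 is fully open, values between are in proportion, set as the call begins (left out, the last holds). The fingers move at their own pace and stop on an object; the grip force is fixed at half the most. Time passes only in rows, so rows that repeat a pose let the fingers close. It gives the time, the measured TCP pose, the force and the opening at its end, in the units of the state.
- state(): the state, without advancing time (a new reading comes with each control period).
- snapshot(name): name is "scene" or "top"; returns (picture, depth): 384x512x3 uint8, red, green, blue; 384x512 float32, m along the optical axis (not along the pixel's ray), 0 where there is no reading.
- camera_params(name): a dict with "fx", "fy", "cx", "cy" (pixels), "k1" (the pictures are not rectified: a ray, as slopes to the right and down, at radius r is drawn at 1 + k1 r^2 times it, then the intrinsics apply), "extrinsics" (4x4, takes a point from camera to world coordinates). Camera axes: x right, y down, z forward; pixel columns grow to the right and rows downward; lengths in m; the calibration is good to about 2 mm. A picture is of the moment at which its call begins. camera_params takes no time and is no camera call.
- job_done(): hands the job in, once; it reports no verdict.
The state is a dict: "t": time; "joint_pos": joint angles; "qvel": joint speeds; "joint_torque": joint torques, N m; "tool_pos": TCP position; "ee_rot": TCP orientation; "contact_force": force on the tool from outside, world axes, zero at the start; "wrist_torque": the same for the moment, N m; "opening": opening from 0.0 (shut) to 1.0 (fully open).
Only numpy, scipy, OpenCV 4.12 (cv2) and the standard library are available. Lean on these libraries where they do the work, as an engineer would, in place of code of your own. Each camera call takes 0.05 s, during which the arm holds its last target.

## Working session

There is one attempt and no reset: what is moved stays moved. The work goes in short steps, Python scripts to look and compute and a tool call to move; the robot and the scene stay as the last step left them, time stands still between calls to the robot, and variables do not carry over. Pictures are saved under pics/ and viewed, and the job is handed in when it is done.

Besides the shell and the picture viewer there is one more tool, called after ">>>" as a command line: name --pt "numbers of a row" for each row, then --argument value for the rest. step_arm: Moves the arm, as the interface text tells. Its arguments: {"type":"object","properties":{"commands":{"type":"array","items":{"type":"array","items":{"type":"number"}}},"grip":{"type":"number"}},"required":["commands"]}

```bash
ls; mkdir -p pics
python3 - <<'E'
from workcell import *
import cv2,numpy as np
s=state();print(s)
for n in ("scene","top"):
    p,d=snapshot(n);cv2.imwrite(f"pics/{n}0.png",p[:,:,::-1]);np.save(f"{n}0.npy",d)
    print(n,camera_params(n))
E
```

```text
pics
{'t': 0.0, 'joint_pos': array([-7.59807217e+01,  1.40860198e+01,  8.93260802e+01,  1.00452098e-04,
        7.67007750e+01, -9.97547335e+00]), 'qvel': array([ 0.05623835,  0.04902308, -0.05349194,  0.10201955,  0.03877454,
        0.0424469 ]), 'joint_torque': array([ 1.13600599e-03, -4.29511356e+01, -3.26124573e+01, -7.59318095e-05,
        5.36033709e-03,  1.07082352e-05]), 'tool_pos': array([ 0.26418889, -0.59327295,  0.23014813]), 'ee_rot': array([-1.79888848e+02, -1.96491688e-02,  2.39947093e+01]), 'contact_force': array([ 0.21314694, -0.11121385,  0.51849241]), 'wrist_torque': array([ 0.03478731, -0.03374212,  0.01742655]), 'opening': 0.9953492697774853}
scene {'fx': 464.45281920385355, 'fy': 464.45281920385355, 'cx': 253.51472300734326, 'cy': 195.70455451656892, 'k1': -0.08042556427276908, 'extrinsics': array([[ 0.88003587,  0.27610305, -0.38639873,  1.00782009],
       [ 0.47482908, -0.49679414,  0.72645229, -0.79768818],
       [ 0.00861507, -0.82277742, -0.56829842,  0.75015897],
       [ 0.        ,  0.        ,  0.        ,  1.        ]])}
top {'fx': 396.58264392648596, 'fy': 396.58264392648596, 'cx': 255.91661071282013, 'cy': 187.17634049681345, 'k1': 0.015344214184677983, 'extrinsics': array([[-6.98914829e-04, -9.98493735e-01,  5.48614039e-02,
         5.08345511e-01],
       [-9.99991704e-01,  9.18014001e-04,  3.96858597e-03,
         4.65343533e-03],
       [-4.01297176e-03, -5.48581751e-02, -9.98486092e-01,
         1.07242177e+00],
       [ 0.00000000e+00,  0.00000000e+00,  0.00000000e+00,
         1.00000000e+00]])}
```

View pics/scene0.png

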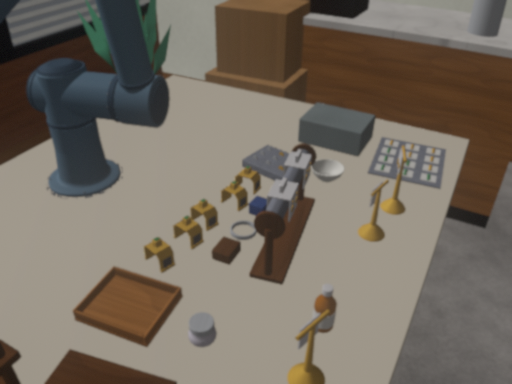

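View pics/top0.png

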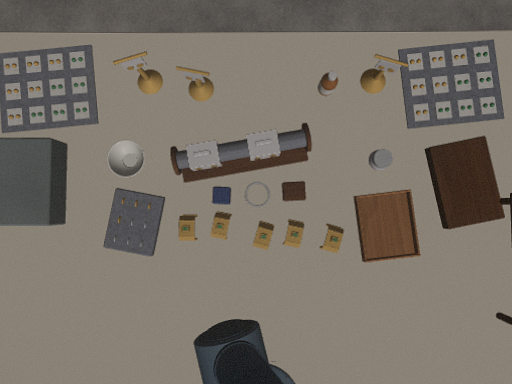

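```bash
cat > h.py <<'E'
from workcell import *
import workcell
import cv2,numpy as np
def cloud(n,d):
    c=camera_params(n);v,u=np.mgrid[0:384,0:512]
    K=np.array([[c['fx'],0,c['cx']],[0,c['fy'],c['cy']],[0,0,1]])
    pts=np.stack([u,v],-1).reshape(-1,1,2).astype(np.float64)
    un=cv2.undistortPoints(pts,K,np.array([c['k1'],0,0,0,0])).reshape(384,512,2)
    P=np.concatenate([un*d[...,None],d[...,None],np.ones_like(d)[...,None]],-1)
    W=P@c['extrinsics'].T
    W=W[...,:3];W[d==0]=np.nan
    return W
def look(tag):
    r={}
    for n in ("scene","top"):
        p,d=snapshot(n);cv2.imwrite(f"pics/{n}{tag}.png",p[:,:,::-1]);np.save(f"{n}{tag}.npy",d)
        r[n]=(p,d,cloud(n,d))
    return r
def rect(m):
    q=m.reshape(-1,2).astype(np.float32)
    return cv2.minAreaRect(q)
E
python3 - <<'E'
from h import *
print([x for x in dir(workcell) if not x.startswith('_')], getattr(workcell,'pinch_z',None))
d=np.load('top0.npy');W=cloud('top',d)
tb=W[300:310,60:120];print('table z',np.nanmedian(tb[...,2]),np.nanmedian(W[40,250:280,2]), np.nanmedian(W[180,330:350,2]))
img=cv2.imread('pics/top0.png');hsv=cv2.cvtColor(img,cv2.COLOR_BGR2HSV)
for lo,hi,name in((0.035,0.09,'cuffs'),(0.058,0.085,'settings'),):
    m=((W[...,2]>lo)&(W[...,2]<hi)).astype(np.uint8)
    m[:180]=0;m[265:]=0;m[:,:160]=0;m[:,350:]=0
    n,l,st,ce=cv2.connectedComponentsWithStats(m)
    for i in range(1,n):
        if st[i,4]<8: continue
        w=W[l==i];r=rect(w[:,:2]);print(name,st[i],ce[i].round(),w.mean(0).round(4),np.nanmax(w[:,2]).round(3),[np.round(a,4) for a in r])
E
```

```text
['PlanningError', 'camera_params', 'job_done', 'pinch_z', 'snapshot', 'state'] 0.0187
table z 0.0004136249327902908 0.00019204005468886898 0.0010853246385125193
cuffs [212 187  18  17 215] [220. 195.] [0.545  0.1023 0.0373] 0.043 [array([0.5449, 0.1014]), array([0.0447, 0.0419]), np.float64(89.9966)]
cuffs [210 213  20  27 388] [220. 226.] [0.4655 0.1017 0.0527] 0.076 [array([0.4649, 0.102 ]), array([0.0401, 0.064 ]), np.float64(78.2258)]
cuffs [178 216  17  25 384] [186. 228.] [0.4599 0.1874 0.0523] 0.074 [array([0.4593, 0.1882]), array([0.0621, 0.0402]), np.float64(0.1632)]
cuffs [284 221  20  27 394] [294. 234.] [ 0.4446 -0.0875  0.0527] 0.077 [array([ 0.4439, -0.0878]), array([0.0402, 0.0648]), np.float64(77.5701)]
cuffs [252 222  22  28 391] [263. 236.] [ 0.4398 -0.0085  0.0527] 0.077 [array([ 0.439 , -0.0083]), array([0.0396, 0.0646]), np.float64(73.8931)]
cuffs [321 225  23  28 410] [333. 239.] [ 0.4315 -0.1872  0.0528] 0.076 [array([ 0.4314, -0.1885]), array([0.0432, 0.0642]), np.float64(73.9063)]
settings [215 223   9   7  49] [219. 226.] [0.4655 0.1018 0.07  ] 0.076 [array([0.4652, 0.1022]), array([0.0177, 0.0158]), np.float64(77.7059)]
settings [182 226   7   6  42] [185. 228.] [0.4594 0.1871 0.0707] 0.074 [array([0.4594, 0.1874]), array([0.0156, 0.0129]), np.float64(89.8664)]
settings [291 231   8   8  49] [294. 235.] [ 0.4442 -0.0875  0.0711] 0.077 [array([ 0.4439, -0.0877]), array([0.0179, 0.0161]), np.float64(77.2824)]
settings [259 233   8   8  47] [263. 236.] [ 0.4395 -0.0082  0.0708] 0.077 [array([ 0.4392, -0.0086]), array([0.0177, 0.0157]), np.float64(75.1737)]
settings [330 236   9   8  51] [334. 239.] [ 0.4322 -0.1862  0.0704] 0.076 [array([ 0.4317, -0.1873]), array([0.0186, 0.0151]), np.float64(71.6295)]
```

Run:
```python
import cv2
im=cv2.imread('pics/top0.png');cv2.imwrite('pics/c1.png',cv2.resize(im[115:270,160:425],None,fx=3,fy=3,interpolation=cv2.INTER_CUBIC))
im=cv2.imread('pics/scene0.png');cv2.imwrite('pics/c2.png',cv2.resize(im[140:350,70:350],None,fx=2.8,fy=2.8,interpolation=cv2.INTER_CUBIC))
```

```text
(no output)
```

View pics/c1.png

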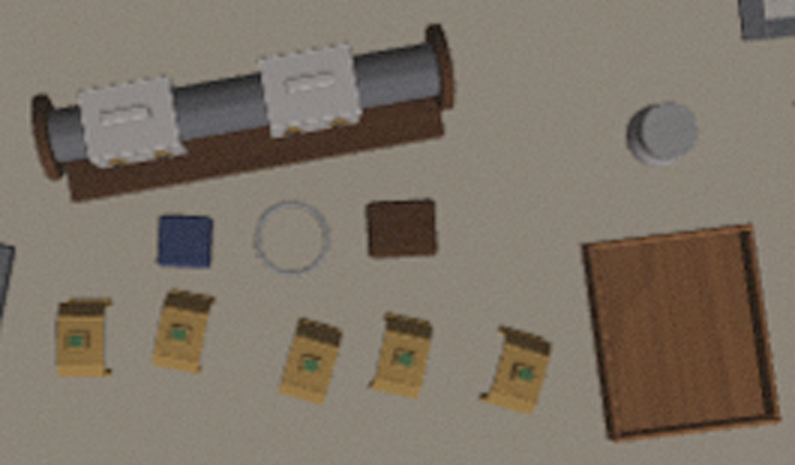

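View pics/c2.png

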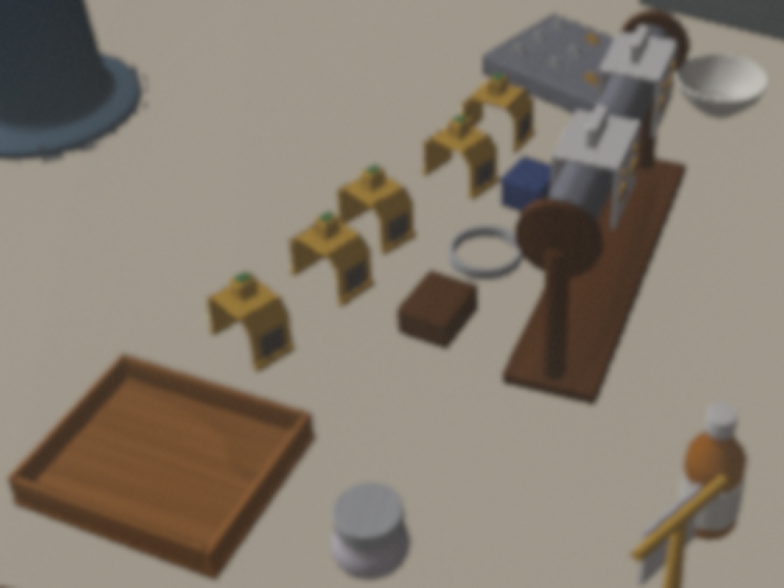

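Run:
```python
from h import *
d=np.load('top0.npy');W=cloud('top',d)
img=cv2.imread('pics/top0.png');hsv=cv2.cvtColor(img,cv2.COLOR_BGR2HSV)
R=np.zeros((384,512),bool);R[110:190,165:320]=1
z=W[...,2]
def show(n_,m,minA=8):
    n,l,st,ce=cv2.connectedComponentsWithStats(m.astype(np.uint8))
    for i in range(1,n):
        if st[i,4]<minA: continue
        w=W[l==i];r=rect(w[:,:2]);print(n_,st[i],w.mean(0).round(4),np.nanmax(w[:,2]).round(3),[np.round(a,4) for a in r])
print('z hist',np.histogram(z[R],bins=np.arange(0,.25,.01)))
show('bar',R&(z>.155)&(z<.173))
show('cardtop',R&(z>.174)&(z<.188))
show('tab',R&(z>.188))
# tray
T=np.zeros((384,512),bool);T[180:270,345:425]=1
show('tray',T&(z>.02))
show('trayfloor',T&(z>.003)&(z<.012))
# scene check
d=np.load('scene0.npy');W=cloud('scene',d);z=W[...,2]
xy=(W[...,0]>.35)&(W[...,0]<.85)&(W[...,1]>-.25)&(W[...,1]<.28)
show('s tab',xy&(z>.188))
show('s cardtop',xy&(z>.174)&(z<.188))
show('s settings',xy&(W[...,0]<.52)&(z>.056)&(z<.08))
show('s tray',(z>.022)&(z<.04)&(W[...,0]>.3)&(W[...,0]<.6)&(W[...,1]<-.24)&(W[...,1]>-.5))
```

```text
z hist (array([4662, 1497,   89,  161,    9,    4,    1,    0,    0,    0,    0,
         12,   16,   27,   71,  202,  730, 1836,  163,  149,    1,    0,
          0,    0]), array([0.  , 0.01, 0.02, 0.03, 0.04, 0.05, 0.06, 0.07, 0.08, 0.09, 0.1 ,
       0.11, 0.12, 0.13, 0.14, 0.15, 0.16, 0.17, 0.18, 0.19, 0.2 , 0.21,
       0.22, 0.23, 0.24]))
bar [277 123  34  29 498] [ 0.6677 -0.0758  0.1674] 0.173 [array([ 0.6693, -0.0763]), array([0.0658, 0.0708]), np.float64(10.7244)]
bar [217 139  32  23 503] [0.6436 0.062  0.1672] 0.173 [array([0.6451, 0.0625]), array([0.0409, 0.0712]), np.float64(10.5562)]
bar [170 147  20  28 232] [0.6209 0.1815 0.1669] 0.173 [array([0.6226, 0.1817]), array([0.064 , 0.0384]), np.float64(8.9742)]
bar [250 153  30   6  38] [ 0.6312 -0.0121  0.164 ] 0.173 [array([ 0.6307, -0.0117]), array([0.0029, 0.0678]), np.float64(10.9264)]
bar [210 163  11   4  15] [0.6103 0.1032 0.1635] 0.172 [array([0.61  , 0.1023]), array([0.0024, 0.0219]), np.float64(11.7986)]
bar [190 166  19   4  23] [0.6041 0.1396 0.1638] 0.173 [array([0.6036, 0.14  ]), array([0.0017, 0.0418]), np
[... 3375 characters left out ...]
t64(88.75)]
s settings [199 198   9  10  64] [ 0.4446 -0.012   0.0658] 0.074 [array([ 0.4421, -0.0099]), array([0.0186, 0.0185]), np.float64(84.4056)]
s settings [182 215  10  10  71] [ 0.449  -0.0914  0.0658] 0.074 [array([ 0.448 , -0.0892]), array([0.0201, 0.0169]), np.float64(85.6166)]
s settings [152 237  10  10  77] [ 0.4364 -0.1911  0.0656] 0.073 [array([ 0.435 , -0.1889]), array([0.0189, 0.0165]), np.float64(69.4478)]
s tray [  72  266  109   74 1076] [ 0.4704 -0.3428  0.0278] 0.034 [array([ 0.4677, -0.3344]), array([0.178 , 0.1473]), np.float64(6.3226)]
s tray [ 66 349  72  35 936] [ 0.5443 -0.4853  0.0349] 0.04 [array([ 0.5315, -0.4917]), array([0.1433, 0.0375]), np.float64(11.648)]
```

>>> step_arm --pt "0.395 0.586 0.06 76" --pt "0.395 0.586 0.06 76" --pt "0.395 0.586 0.06 76" --pt "0.395 0.586 0.06 76" --pt "0.395 0.586 0.06 76" --grip 0.2

```text
t: 0.6
tool_pos: [0.4042, -0.3853, 0.2522]
ee_rot: [-180.0, -0.0, 67.3]
contact_force: [0.2, -0.6, 0.3]
opening: 0.6
```

>>> step_arm --pt "0.255 0.377 0.04 33" --pt "0.255 0.377 0.04 33" --pt "0.255 0.377 0.04 33" --pt "0.255 0.377 0.04 33" --pt "0.255 0.377 0.04 33"

```text
t: 1.1
tool_pos: [0.5437, -0.179, 0.2742]
ee_rot: [-180.0, -0.0, 100.1]
contact_force: [0.5, -0.9, 0.5]
opening: 0.597
```

>>> step_arm --pt "0.115 0.17 0.015 0" --pt "0.115 0.17 0.015 0" --pt "0.115 0.17 0.015 0" --pt "0.115 0.17 0.015 0" --pt "0.115 0.17 0.015 0"

```text
t: 1.6
tool_pos: [0.6597, -0.0064, 0.2889]
ee_rot: [180.0, -0.1, 100.3]
contact_force: [0.1, -0.5, 0.1]
opening: 0.604
```

Run:
```python
from h import *
s=state();print(s['t'],s['tool_pos'].round(4),s['ee_rot'].round(2))
```

```text
1.6 [ 0.6597 -0.0064  0.2889] [ 1.7997e+02 -7.0000e-02  1.0028e+02]
```

>>> step_arm --pt "0 -0.001 -0.05 0" --pt "0 -0.001 -0.09 0" --pt "0 -0.001 -0.11 0" --pt "0 -0.001 -0.11 0"

```text
t: 2.0
tool_pos: [0.655, -0.0119, 0.1742]
ee_rot: [-179.5, -0.2, 99.9]
contact_force: [-0.3, 0.1, -0.3]
opening: 0.6
```

Run:
```python
from h import *
s=state();print(s['t'],s['tool_pos'].round(4),s['ee_rot'].round(2),s['contact_force'])
p,d=snapshot('scene');cv2.imwrite('pics/s1.png',cv2.resize(p[100:260,200:400,::-1],None,fx=3,fy=3,interpolation=cv2.INTER_CUBIC))
```

```text
2.0 [ 0.655  -0.0119  0.1742] [-179.5    -0.18   99.94] [-0.27647736  0.14754185 -0.29238088]
```

View pics/s1.png

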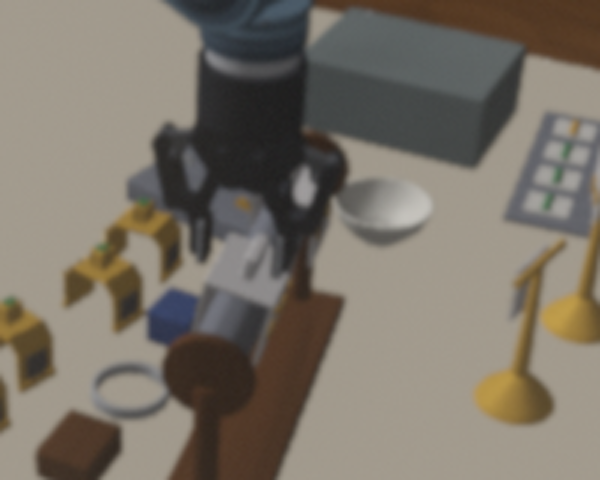

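>>> step_arm --pt "0 0 0 0" --pt "0 0 0 0"

```text
t: 2.25
tool_pos: [0.6593, -0.0124, 0.1819]
ee_rot: [179.8, 0.1, 100.0]
contact_force: [0.1, 0.1, 0.7]
opening: 0.605
```

>>> step_arm --pt "0 0.0 -0.002 0" --pt "0 0.0 -0.002 0" --pt "0 0.0 -0.002 0"

```text
t: 2.55
tool_pos: [0.6582, -0.012, 0.1777]
ee_rot: [180.0, 0.0, 100.0]
contact_force: [1.2, -0.2, -0.6]
opening: 0.604
```

>>> step_arm --pt "0.001 0.004 0.0 0" --pt "0.001 0.004 0.0 0"

```text
t: 2.75
tool_pos: [0.6592, -0.0075, 0.1773]
ee_rot: [180.0, -0.0, 100.0]
contact_force: [0.9, -0.4, -0.2]
opening: 0.599
```

>>> step_arm --pt "0 0 0 0" --pt "0 0 0 0" --pt "0 0 0 0" --pt "0 0 0 0" --pt "0 0 0 0" --grip -1

```text
t: 3.25
tool_pos: [0.6592, -0.0081, 0.1775]
ee_rot: [180.0, 0.0, 100.0]
contact_force: [0.1, -0.1, 0.9]
opening: 0.095
```

>>> step_arm --pt "0 0 0 0" --pt "0 0 0 0" --pt "0 0 0 0"

```text
t: 3.55
tool_pos: [0.6592, -0.008, 0.1775]
ee_rot: [180.0, 0.0, 100.0]
contact_force: [-0.3, -0.2, 0.2]
opening: 0.099
```

>>> step_arm --pt "0 0 0.02 0" --pt "0 0 0.05 0" --pt "-0.001 0 0.085 0" --pt "-0.03 -0.03 0.085 0" --pt "-0.05 -0.06 0.085 0"

```text
t: 4.05
tool_pos: [0.6088, -0.0681, 0.2637]
ee_rot: [179.9, 0.1, 100.1]
contact_force: [0.4, 0.2, -1.0]
opening: 0.103
```

>>> step_arm --pt "-0.105 -0.262 0 -3" --pt "-0.105 -0.262 0 -3" --pt "-0.105 -0.262 0 -3" --pt "-0.105 -0.262 0 -3" --pt "-0.105 -0.262 0 -3"

```text
t: 4.55
tool_pos: [0.5149, -0.3016, 0.2621]
ee_rot: [-180.0, -0.0, 97.0]
contact_force: [0.9, -0.2, -0.5]
opening: 0.102
```

>>> step_arm --pt "0 0 0 0" --pt "0 0 0 0" --pt "0 0 0 0"

```text
t: 4.85
tool_pos: [0.5164, -0.299, 0.262]
ee_rot: [-180.0, -0.0, 97.0]
contact_force: [-0.1, 0.0, -0.6]
opening: 0.098
```

>>> step_arm --pt "-0.0125 -0.0315 0 0" --pt "-0.0125 -0.0315 -0.05 0" --pt "-0.0125 -0.0315 -0.1 0" --pt "-0.0125 -0.0315 -0.14 0" --pt "-0.0125 -0.0315 -0.17 0"

```text
t: 5.35
tool_pos: [0.5033, -0.3286, 0.0891]
ee_rot: [-179.9, -0.2, 97.1]
contact_force: [0.0, -0.4, -0.4]
opening: 0.099
```

>>> step_arm --pt "0 0 0 0" --pt "0 0 0 0" --pt "0 0 -0.01 0" --pt "0 0 -0.016 0" --pt "0 0 -0.019 0"

```text
t: 5.85
tool_pos: [0.5039, -0.3316, 0.0736]
ee_rot: [180.0, 0.0, 97.0]
contact_force: [-0.0, -0.6, -0.8]
opening: 0.098
```

Run:
```python
from h import *
s=state();print(s['t'],s['tool_pos'].round(4),s['ee_rot'].round(2),s['contact_force'])
p,d=snapshot('scene');cv2.imwrite('pics/s2.png',cv2.resize(p[130:350,50:350,::-1],None,fx=2.6,fy=2.6,interpolation=cv2.INTER_CUBIC))
```

```text
5.85 [ 0.5039 -0.3316  0.0736] [1.7997e+02 4.0000e-02 9.6980e+01] [-0.02468444 -0.60390164 -0.75908188]
```

View pics/s2.png

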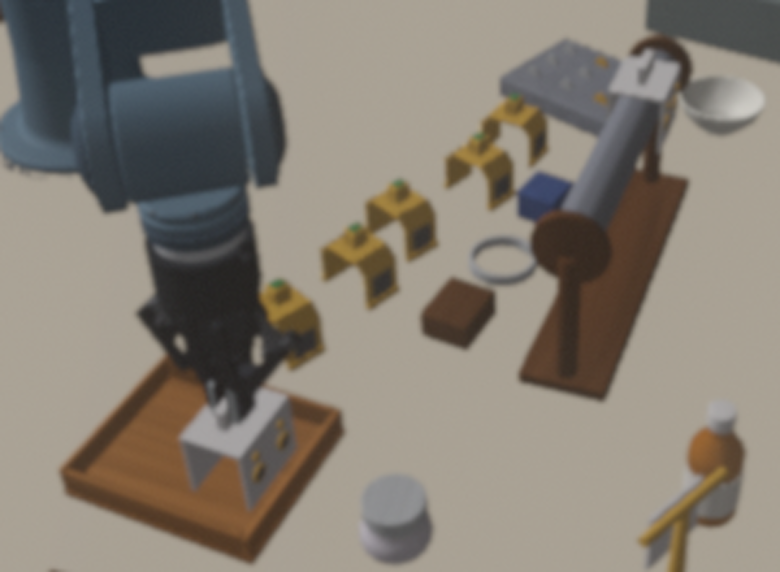

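>>> step_arm --pt "0 0 -0.002 0" --pt "0 0 -0.003 0" --pt "0 0 -0.003 0"

```text
t: 6.2
tool_pos: [0.5036, -0.3316, 0.0703]
ee_rot: [180.0, 0.0, 97.0]
contact_force: [0.2, 1.0, -0.2]
opening: 0.099
```

>>> step_arm --pt "0 0 -0.001 0" --pt "0 0 -0.0015 0" --pt "0 0 -0.0015 0"

```text
t: 6.5
tool_pos: [0.5036, -0.3315, 0.0688]
ee_rot: [-180.0, -0.0, 97.0]
contact_force: [0.3, -0.6, -0.1]
opening: 0.099
```

>>> step_arm --pt "0 0 0 0" --pt "0 0 0 0" --pt "0 0 0 0" --pt "0 0 0 0" --grip 0

```text
t: 6.9
tool_pos: [0.5037, -0.3316, 0.0689]
ee_rot: [180.0, 0.0, 97.0]
contact_force: [-0.2, 0.8, -0.2]
opening: 0.502
```

>>> step_arm --pt "0 0 0.04 0" --pt "0 0 0.08 0" --pt "0 0 0.12 0" --pt "0 0 0.16 0" --pt "0 0 0.2 0"

```text
t: 7.4
tool_pos: [0.5034, -0.3314, 0.2706]
ee_rot: [180.0, 0.0, 97.0]
contact_force: [0.9, -0.2, 0.5]
opening: 0.5
```

Next card 2 at (0.635, 0.1296), yaw 100.

>>> step_arm --pt "0.132 0.461 0.01 3" --pt "0.132 0.461 0.01 3" --pt "0.132 0.461 0.01 3" --pt "0.132 0.461 0.01 3" --pt "0.132 0.461 0.01 3"

```text
t: 7.9
tool_pos: [0.5726, -0.0893, 0.2743]
ee_rot: [180.0, 0.0, 100.0]
contact_force: [-0.3, -0.2, 0.2]
opening: 0.499
```

>>> step_arm --pt "0.065 0.228 0 0" --pt "0.065 0.228 0 0" --pt "0.065 0.228 0 0" --pt "0.065 0.228 0 0" --pt "0.065 0.228 0 0"

```text
t: 8.4
tool_pos: [0.6376, 0.1397, 0.274]
ee_rot: [180.0, -0.0, 100.1]
contact_force: [0.7, -1.3, -0.4]
opening: 0.5
```

>>> step_arm --pt "0 0 0 0" --pt "0 0 0 0"

```text
t: 8.6
tool_pos: [0.6373, 0.1374, 0.2737]
ee_rot: [-180.0, 0.0, 100.1]
contact_force: [-0.4, -0.1, 0.4]
opening: 0.498
```

>>> step_arm --pt "-0.002 -0.008 -0.04 0" --pt "-0.002 -0.008 -0.07 0" --pt "-0.002 -0.008 -0.09 0" --pt "-0.002 -0.008 -0.096 0" --pt "-0.002 -0.008 -0.096 0"

```text
t: 9.1
tool_pos: [0.6349, 0.1276, 0.1774]
ee_rot: [-179.9, -0.0, 99.9]
contact_force: [0.2, -0.1, 0.2]
opening: 0.497
```

>>> step_arm --pt "0 0 0 0" --pt "0 0 0 0" --pt "0 0 0 0"

```text
t: 9.4
tool_pos: [0.6361, 0.1287, 0.1796]
ee_rot: [179.9, 0.0, 100.0]
contact_force: [0.4, -0.2, -0.4]
opening: 0.499
```

>>> step_arm --pt "-0.001 0.001 -0.0015 0" --pt "-0.001 0.001 -0.0015 0" --pt "-0.001 0.001 -0.0015 0"

```text
t: 9.7
tool_pos: [0.6343, 0.1299, 0.1765]
ee_rot: [-180.0, 0.0, 100.0]
contact_force: [-0.5, -0.4, -1.1]
opening: 0.497
```

>>> step_arm --pt "0 0 0 0" --pt "0 0 0 0" --pt "0 0 0 0" --pt "0 0 0 0" --pt "0 0 0 0" --grip -1

```text
t: 10.2
tool_pos: [0.6345, 0.1297, 0.1767]
ee_rot: [180.0, -0.0, 100.0]
contact_force: [0.5, 0.5, 0.9]
opening: 0.099
```

>>> step_arm --pt "0 0 0 0" --pt "0 0 0.02 0" --pt "0 0 0.05 0" --pt "0 0 0.085 0" --pt "-0.03 -0.03 0.09 0"

```text
t: 10.7
tool_pos: [0.6078, 0.1011, 0.2719]
ee_rot: [179.4, 0.1, 100.1]
contact_force: [-0.0, -0.8, 0.7]
opening: 0.099
```

>>> step_arm --pt "-0.18 -0.44 0 -3" --pt "-0.18 -0.44 0 -3" --pt "-0.18 -0.44 0 -3" --pt "-0.18 -0.44 0 -3" --pt "-0.18 -0.44 0 -3"

```text
t: 11.2
tool_pos: [0.5084, -0.1331, 0.2663]
ee_rot: [-180.0, -0.0, 97.0]
contact_force: [0.6, -1.0, -0.7]
opening: 0.106
```

>>> step_arm --pt "-0.09 -0.22 0 0" --pt "-0.09 -0.22 0 0" --pt "-0.09 -0.22 0 0" --pt "-0.09 -0.22 0 0" --pt "-0.09 -0.22 0 0"

```text
t: 11.7
tool_pos: [0.4181, -0.3539, 0.2663]
ee_rot: [-180.0, -0.0, 96.9]
contact_force: [0.0, 0.1, -1.0]
opening: 0.101
```

>>> step_arm --pt "0 0 0 0" --pt "0 0 0 0"

```text
t: 11.9
tool_pos: [0.4193, -0.3518, 0.266]
ee_rot: [-180.0, -0.1, 96.9]
contact_force: [-0.5, 1.3, -0.4]
opening: 0.105
```

Run:
```python
from h import *
p,d=snapshot('scene');cv2.imwrite('pics/s3.png',cv2.resize(p[130:350,50:350,::-1],None,fx=2.6,fy=2.6,interpolation=cv2.INTER_CUBIC))
```

```text
(no output)
```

View pics/s3.png

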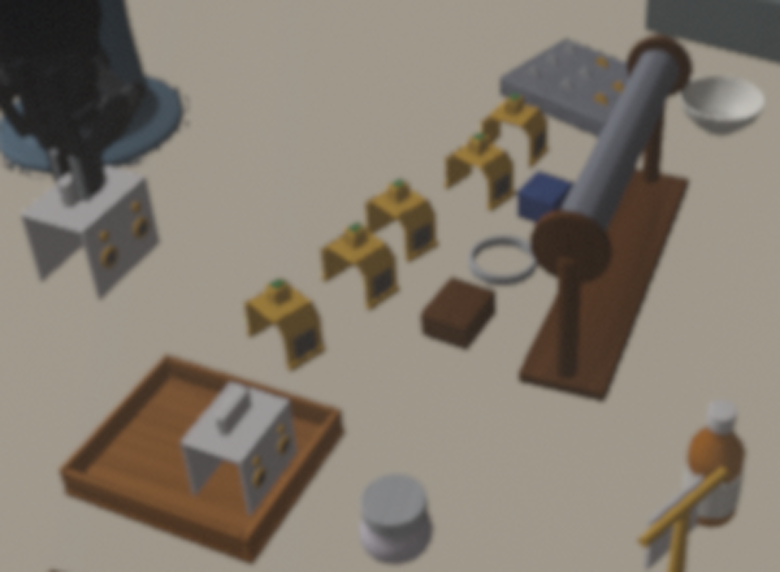

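>>> step_arm --pt "0.009 0.012 -0.04 0" --pt "0.009 0.012 -0.08 0" --pt "0.009 0.012 -0.12 0" --pt "0.009 0.012 -0.15 0" --pt "0.009 0.012 -0.17 0"

```text
t: 12.45
tool_pos: [0.4285, -0.3366, 0.0937]
ee_rot: [-179.9, -0.2, 97.1]
contact_force: [0.4, -0.9, -0.7]
opening: 0.1
```

>>> step_arm --pt "0 0 0 0" --pt "0 0 0 0" --pt "0 0 -0.01 0" --pt "0 0 -0.02 0" --pt "0 0 -0.022 0"

```text
t: 12.95
tool_pos: [0.4283, -0.339, 0.0735]
ee_rot: [-180.0, -0.1, 97.0]
contact_force: [-0.7, 0.3, -1.1]
opening: 0.103
```

>>> step_arm --pt "0 0 0 0" --pt "0 0 0 0"

```text
t: 13.15
tool_pos: [0.4288, -0.3398, 0.0747]
ee_rot: [180.0, 0.0, 97.0]
contact_force: [-0.1, -1.1, -0.9]
opening: 0.1
```

>>> step_arm --pt "0 0 -0.003 0" --pt "0 0 -0.0055 0" --pt "0 0 -0.0065 0" --pt "0 0 -0.0065 0" --pt "0 0 -0.0065 0"

```text
t: 13.65
tool_pos: [0.4287, -0.3397, 0.068]
ee_rot: [-180.0, -0.0, 97.0]
contact_force: [-0.8, 0.4, -0.1]
opening: 0.099
```

>>> step_arm --pt "0 0 0 0" --pt "0 0 0 0" --pt "0 0 0 0" --pt "0 0 0 0" --grip 0

```text
t: 14.05
tool_pos: [0.4288, -0.3397, 0.0681]
ee_rot: [180.0, 0.0, 97.0]
contact_force: [1.3, 0.3, -0.3]
opening: 0.5
```

>>> step_arm --pt "0 0 0.04 0" --pt "0 0 0.08 0" --pt "0 0 0.12 0" --pt "0 0 0.15 0" --pt "0 0 0.15 0"

```text
t: 14.55
tool_pos: [0.4307, -0.3419, 0.2239]
ee_rot: [179.7, 0.5, 97.0]
contact_force: [0.7, 0.8, 1.1]
opening: 0.501
```

```bash
cat > cuffs.py <<'E'
from h import *
import sys
def run(tag):
    s=state();print(s['t'],s['tool_pos'].round(4),s['ee_rot'].round(1))
    R=look(tag)
    for n in('top','scene'):
        W=R[n][2];z=W[...,2]
        off=np.array([.0017,-.0008]) if n=='top' else -np.array([.0017,-.0008])
        for lo,hi,nm in((.035,.085,'cuff'),(.058,.085,'set'),(.17,.21,'bar')):
            if n=='scene' and nm=='cuff': continue
            m=(z>lo)&(z<hi)&(W[...,1]>-.26)&(W[...,1]<.3)
            m&=(W[...,0]>.36)&(W[...,0]<(.54 if nm!='bar' else .72))
            k,l,st,ce=cv2.connectedComponentsWithStats(m.astype(np.uint8))
            for i in range(1,k):
                if st[i,4]<20: continue
                w=W[l==i];r=rect(w[:,:2]);
                a=r[2] if r[1][0]>r[1][1] else r[2]-90
                a=(a+90)%180-90
                print(n,nm,'ctr',(np.array(r[0])+off).round(4),'size',np.round(r[1],3),'long ang',round(a,1),'zmax',np.nanmax(w[:,2]).round(3))
run(sys.argv[1])
E
python3 cuffs.py A
```

```text
14.55 [ 0.4307 -0.3419  0.2239] [179.7   0.5  97. ]
top cuff ctr [0.5335 0.1017] size [0.042 0.016] long ang 90.0 zmax 0.042
top cuff ctr [0.4667 0.1013] size [0.04  0.064] long ang -11.5 zmax 0.076
top cuff ctr [0.461  0.1876] size [0.04  0.062] long ang -0.0 zmax 0.076
top cuff ctr [ 0.4457 -0.0886] size [0.04  0.064] long ang -12.3 zmax 0.075
top cuff ctr [ 0.4406 -0.0091] size [0.04  0.064] long ang -16.2 zmax 0.077
top cuff ctr [ 0.4328 -0.1897] size [0.043 0.064] long ang -17.3 zmax 0.076
top set ctr [0.4671 0.1017] size [0.018 0.016] long ang 81.5 zmax 0.076
top set ctr [0.461  0.1864] size [0.013 0.016] long ang -89.7 zmax 0.076
top set ctr [ 0.4456 -0.0885] size [0.019 0.016] long ang 76.0 zmax 0.075
top set ctr [ 0.4409 -0.0094] size [0.018 0.016] long ang 74.9 zmax 0.077
top set ctr [ 0.433  -0.1895] size [0.021 0.015] long ang 71.0 zmax 0.076
top bar ctr [0.6499 0.0433] size [0.056 0.32 ] long ang -79.7 zmax 0.187
scene set ctr [0.4626 0.1872] size [0.02  0.017] long ang 29.3 zmax 0.073
scene set ctr [0.4683 0.1008] size [0.017 0.02 ] long ang -8.2 zmax 0.074
scene set ctr [ 0.4402 -0.0105] size [0.02  0.018] long ang 1.4 zmax 0.073
scene set ctr [ 0.4454 -0.0883] size [0.019 0.017] long ang 76.4 zmax 0.075
scene set ctr [ 0.4341 -0.188 ] size [0.02  0.016] long ang 63.6 zmax 0.075
scene bar ctr [0.65   0.0449] size [0.053 0.325] long ang -80.0 zmax 0.186
```

View pics/topA.png

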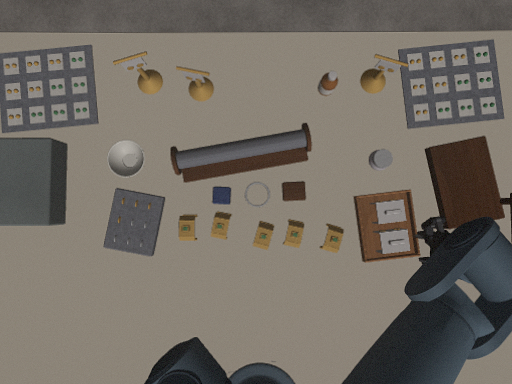

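>>> step_arm --pt "0.003 0.153 0 -24" --pt "0.003 0.153 0 -24" --pt "0.003 0.153 0 -24" --pt "0.003 0.153 0 -24" --pt "0.003 0.153 0 -24"

```text
t: 15.15
tool_pos: [0.4311, -0.1851, 0.2163]
ee_rot: [-179.8, -0.0, 73.1]
contact_force: [0.1, -1.2, -0.0]
opening: 0.501
```

>>> step_arm --pt "0 0 0 0" --pt "0 0 -0.04 0" --pt "0 0 -0.08 0" --pt "0 0 -0.12 0" --pt "0 0 -0.15 0"

```text
t: 15.65
tool_pos: [0.4305, -0.1873, 0.0651]
ee_rot: [-179.8, -0.1, 72.9]
contact_force: [-0.3, 0.2, -0.4]
opening: 0.499
```

>>> step_arm --pt "0 0 0 0" --pt "0 0 0 0" --pt "0 0 0 0"

```text
t: 15.95
tool_pos: [0.433, -0.1882, 0.07]
ee_rot: [179.8, 0.1, 72.9]
contact_force: [0.1, 0.0, -0.3]
opening: 0.497
```

>>> step_arm --pt "0 -0.001 -0.008 0" --pt "0 -0.001 -0.0125 0" --pt "0 -0.001 -0.0125 0" --pt "0 -0.001 -0.0125 0"

```text
t: 16.35
tool_pos: [0.4318, -0.1876, 0.0556]
ee_rot: [180.0, 0.0, 73.0]
contact_force: [-0.2, 0.7, -0.5]
opening: 0.502
```

>>> step_arm --pt "0 0 0 0" --pt "0 0 0 0" --pt "0 0 0 0" --pt "0 0 0 0" --pt "0 0 0 0" --grip -1

```text
t: 16.85
tool_pos: [0.432, -0.1878, 0.0558]
ee_rot: [180.0, 0.0, 73.0]
contact_force: [1.0, 0.1, 2.7]
opening: 0.168
```

>>> step_arm --pt "0 0 0 0" --pt "0 0 0.03 0" --pt "0 0 0.07 0" --pt "0 0 0.115 0" --pt "0 0 0.16 0"

```text
t: 17.35
tool_pos: [0.431, -0.1871, 0.2165]
ee_rot: [-179.9, -0.0, 73.0]
contact_force: [0.4, -1.1, 0.0]
opening: 0.164
```

>>> step_arm --pt "0 0 0.05 5" --pt "0.04 0.02 0.05 12" --pt "0.08 0.042 0.05 19" --pt "0.12 0.063 0.05 27" --pt "0.16 0.084 0.05 27"

```text
t: 17.85
tool_pos: [0.5928, -0.1025, 0.265]
ee_rot: [-180.0, -0.0, 100.1]
contact_force: [-0.1, -1.2, 0.3]
opening: 0.17
```

>>> step_arm --pt "0 0 0 0" --pt "0 0 0 0" --pt "0 0 0 0"

```text
t: 18.15
tool_pos: [0.591, -0.1039, 0.265]
ee_rot: [-179.9, -0.0, 99.9]
contact_force: [-0.8, 0.2, -0.4]
opening: 0.171
```

>>> step_arm --pt "0.04 0.02 0 0" --pt "0.0785 0.0394 0 0" --pt "0.0785 0.0394 0 0" --pt "0.0785 0.0394 0 0"

```text
t: 18.55
tool_pos: [0.6697, -0.0647, 0.2652]
ee_rot: [-179.9, -0.0, 99.9]
contact_force: [0.5, 0.1, -0.8]
opening: 0.166
```

Run:
```python
from h import *
s=state();print(s['t'],s['tool_pos'].round(4),s['ee_rot'].round(2),s['contact_force'])
p,d=snapshot('scene');cv2.imwrite('pics/s4.png',cv2.resize(p[80:300,150:400,::-1],None,fx=2.6,fy=2.6,interpolation=cv2.INTER_CUBIC))
```

```text
18.55 [ 0.6697 -0.0647  0.2652] [-179.94   -0.     99.95] [ 0.47565457  0.1428912  -0.78734342]
```

View pics/s4.png

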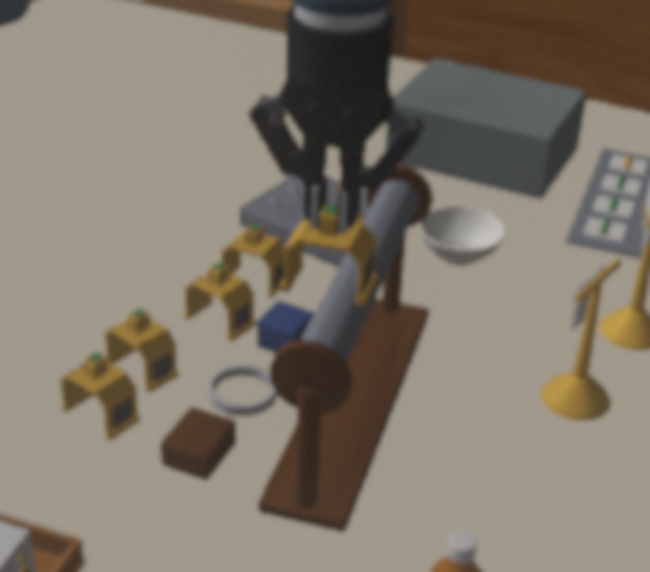

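>>> step_arm --pt "0 0 -0.025 0" --pt "0 0 -0.045 0" --pt "0 0 -0.06 0" --pt "0 0 -0.07 0" --pt "0 0 -0.07 0"

```text
t: 19.1
tool_pos: [0.6691, -0.0645, 0.1941]
ee_rot: [-179.9, -0.1, 99.9]
contact_force: [0.7, 0.5, 0.6]
opening: 0.163
```

>>> step_arm --pt "0 0 0 0" --pt "0 0 -0.004 0" --pt "0 0 -0.008 0" --pt "0 0 -0.012 0" --pt "0 0 -0.012 0"

```text
t: 19.6
tool_pos: [0.6698, -0.0641, 0.1826]
ee_rot: [-179.9, -0.0, 100.0]
contact_force: [-0.3, -0.4, -0.6]
opening: 0.167
```

>>> step_arm --pt "0 0 0 0" --pt "0 0 0 0"

```text
t: 19.8
tool_pos: [0.6704, -0.0642, 0.1837]
ee_rot: [180.0, 0.0, 100.0]
contact_force: [-0.1, 0.1, -0.5]
opening: 0.167
```

>>> step_arm --pt "-0.0005 0 -0.002 0" --pt "-0.0005 0 -0.004 0" --pt "-0.0005 0 -0.005 0" --pt "-0.0005 0 -0.005 0"

```text
t: 20.2
tool_pos: [0.6697, -0.0643, 0.1787]
ee_rot: [-180.0, 0.0, 100.0]
contact_force: [-0.9, 0.1, 2.0]
opening: 0.164
```

Run:
```python
from h import *
s=state();print(s['t'],s['tool_pos'].round(4),s['ee_rot'].round(2),s['contact_force'])
p,d=snapshot('scene');cv2.imwrite('pics/s5.png',cv2.resize(p[130:270,220:340,::-1],None,fx=4,fy=4,interpolation=cv2.INTER_CUBIC))
```

```text
20.2 [ 0.6697 -0.0643  0.1787] [-180.      0.     99.97] [-0.85175193  0.1375586   2.02960802]
```

View pics/s5.png

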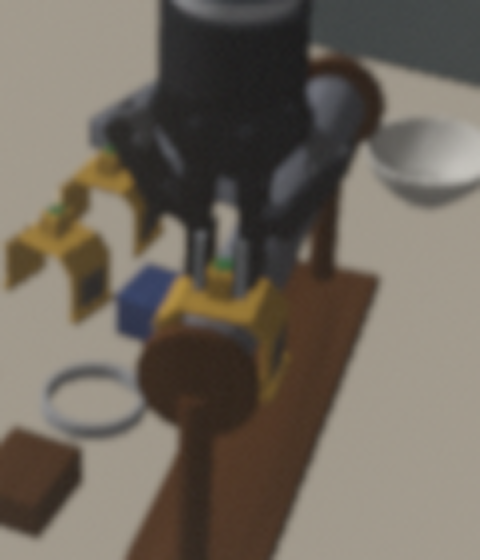

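>>> step_arm --pt "0 0 0 0" --pt "0 0 0 0" --pt "0 0 0 0" --pt "0 0 0 0" --pt "0 0 0 0" --grip 0

```text
t: 20.75
tool_pos: [0.6698, -0.0643, 0.1785]
ee_rot: [180.0, 0.0, 100.0]
contact_force: [-0.1, 0.1, 0.3]
opening: 0.498
```

>>> step_arm --pt "0 0 0.03 0" --pt "0 0 0.06 0" --pt "0 0 0.08 0" --pt "-0.04 -0.01 0.08 0" --pt "-0.08 -0.02 0.08 0"

```text
t: 21.25
tool_pos: [0.5896, -0.0845, 0.2594]
ee_rot: [179.9, 0.1, 100.0]
contact_force: [0.0, 0.1, 0.1]
opening: 0.498
```

>>> step_arm --pt "-0.14 0 0 -22" --pt "-0.14 0 0 -22" --pt "-0.14 0 0 -22" --pt "-0.14 0 0 -22" --pt "-0.14 0 0 -22"

```text
t: 21.75
tool_pos: [0.4496, -0.0843, 0.2591]
ee_rot: [179.9, 0.0, 78.0]
contact_force: [1.1, 0.1, 0.5]
opening: 0.5
```

```bash
python3 cuffs.py B; python3 -c "
import cv2
p=cv2.imread('pics/sceneB.png');cv2.imwrite('pics/s6.png',cv2.resize(p[110:300,100:380],None,fx=2.7,fy=2.7,interpolation=cv2.INTER_CUBIC))"
```

```text
21.75 [ 0.4496 -0.0843  0.2591] [179.9   0.   78. ]
top cuff ctr [0.5325 0.1018] size [0.042 0.018] long ang 88.9 zmax 0.041
top cuff ctr [0.4667 0.1014] size [0.04  0.064] long ang -11.2 zmax 0.074
top cuff ctr [0.461  0.1878] size [0.04  0.062] long ang -0.1 zmax 0.075
top cuff ctr [ 0.4408 -0.0092] size [0.04  0.065] long ang -16.2 zmax 0.077
top set ctr [0.4669 0.1015] size [0.018 0.016] long ang 79.4 zmax 0.074
top set ctr [0.4611 0.1862] size [0.013 0.016] long ang -88.9 zmax 0.075
top set ctr [ 0.4409 -0.0093] size [0.018 0.016] long ang 75.0 zmax 0.077
top bar ctr [0.6503 0.0436] size [0.055 0.32 ] long ang -79.9 zmax 0.2
scene set ctr [0.4623 0.1878] size [0.015 0.02 ] long ang -87.3 zmax 0.074
scene set ctr [0.4674 0.1005] size [0.017 0.017] long ang -0.8 zmax 0.074
scene set ctr [ 0.4418 -0.0088] size [0.02  0.018] long ang 62.0 zmax 0.074
scene set ctr [ 0.4454 -0.0886] size [0.019 0.017] long ang 55.6 zmax 0.075
scene bar ctr [0.6503 0.0437] size [0.053 0.323] long ang -80.1 zmax 0.196
```

View pics/s6.png

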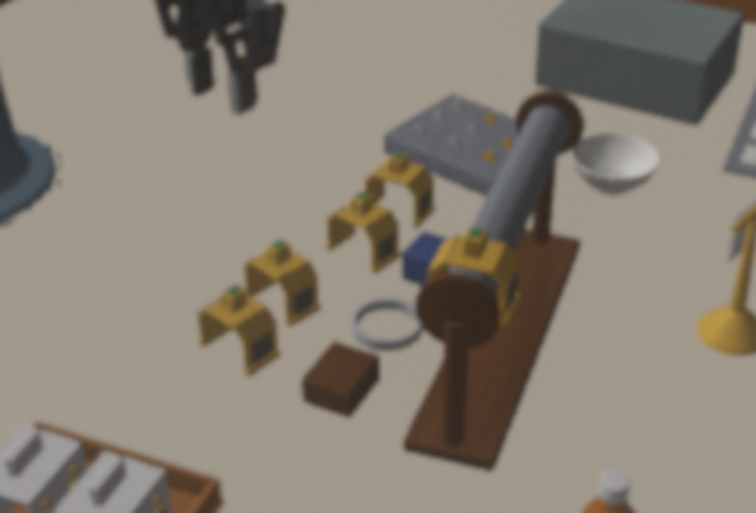

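>>> step_arm --pt "-0.004 -0.0042 -0.04 0" --pt "-0.004 -0.0042 -0.085 0" --pt "-0.004 -0.0042 -0.13 0" --pt "-0.004 -0.0042 -0.165 0" --pt "-0.004 -0.0042 -0.185 0"

```text
t: 22.35
tool_pos: [0.445, -0.0877, 0.0702]
ee_rot: [-179.7, -0.1, 78.0]
contact_force: [0.7, -0.1, 0.4]
opening: 0.498
```

>>> step_arm --pt "0 0 0 0" --pt "0 0 0 0" --pt "0 0 0 0"

```text
t: 22.65
tool_pos: [0.4475, -0.0891, 0.0752]
ee_rot: [179.8, 0.0, 78.0]
contact_force: [-0.1, -1.0, -0.4]
opening: 0.501
```

>>> step_arm --pt "-0.001 0 -0.01 0" --pt "-0.001 0 -0.017 0" --pt "-0.001 0 -0.0185 0" --pt "-0.001 0 -0.0185 0" --pt "-0.001 0 -0.0185 0"

```text
t: 23.15
tool_pos: [0.4448, -0.0885, 0.0551]
ee_rot: [180.0, 0.0, 78.0]
contact_force: [-0.2, -0.9, 0.0]
opening: 0.5
```

>>> step_arm --pt "0 0 0 0" --pt "0 0 0 0" --pt "0 0 0 0" --pt "0 0 0 0" --pt "0 0 0 0" --grip -1

```text
t: 23.65
tool_pos: [0.445, -0.0886, 0.0553]
ee_rot: [180.0, 0.0, 78.0]
contact_force: [-0.2, -0.5, 0.9]
opening: 0.163
```

>>> step_arm --pt "0 0 0 0" --pt "0 0 0.03 0" --pt "0 0 0.07 0" --pt "0 0 0.115 0" --pt "0 0 0.16 0"

```text
t: 24.15
tool_pos: [0.4439, -0.0881, 0.2159]
ee_rot: [-179.9, -0.0, 78.0]
contact_force: [0.7, 0.5, -1.4]
opening: 0.169
```

>>> step_arm --pt "0 0 0.05 5" --pt "0.04 0.015 0.05 12" --pt "0.08 0.03 0.05 19" --pt "0.12 0.044 0.05 22" --pt "0.16 0.058 0.05 22"

```text
t: 24.65
tool_pos: [0.6058, -0.0296, 0.2643]
ee_rot: [-179.9, -0.0, 100.0]
contact_force: [0.2, -0.7, -0.2]
opening: 0.168
```

>>> step_arm --pt "0.04 0.015 0 0" --pt "0.055 0.02 0 0" --pt "0.055 0.02 0 0" --pt "0.055 0.02 0 0"

```text
t: 25.05
tool_pos: [0.659, -0.0104, 0.264]
ee_rot: [-179.9, -0.0, 100.0]
contact_force: [-0.2, 0.5, -1.0]
opening: 0.167
```

>>> step_arm --pt "0 0 0 0" --pt "0 0 0 0"

```text
t: 25.25
tool_pos: [0.659, -0.0109, 0.2653]
ee_rot: [-180.0, 0.0, 99.9]
contact_force: [0.1, -0.7, -0.9]
opening: 0.169
```

>>> step_arm --pt "0.001 0 -0.025 0" --pt "0.001 0 -0.045 0" --pt "0.001 0 -0.06 0" --pt "0.001 0 -0.07 0" --pt "0.001 0 -0.075 0"

```text
t: 25.75
tool_pos: [0.6603, -0.0105, 0.1892]
ee_rot: [-179.9, -0.0, 100.0]
contact_force: [0.1, 1.0, -0.7]
opening: 0.164
```

>>> step_arm --pt "0 0 0 0" --pt "0 0 0 0" --pt "0 0 -0.004 0" --pt "0 0 -0.006 0" --pt "0 0 -0.006 0"

```text
t: 26.25
tool_pos: [0.6606, -0.0104, 0.1838]
ee_rot: [-180.0, -0.0, 100.0]
contact_force: [-0.6, -0.5, -0.7]
opening: 0.163
```

>>> step_arm --pt "0 0 0 0" --pt "0 0 0 0"

```text
t: 26.45
tool_pos: [0.6608, -0.0105, 0.1842]
ee_rot: [180.0, 0.0, 100.0]
contact_force: [0.4, -0.2, 0.1]
opening: 0.166
```

>>> step_arm --pt "-0.001 0 -0.003 0" --pt "-0.001 0 -0.005 0" --pt "-0.001 0 -0.006 0" --pt "-0.001 0 -0.006 0"

```text
t: 26.85
tool_pos: [0.6598, -0.0104, 0.1783]
ee_rot: [180.0, 0.0, 100.0]
contact_force: [-0.8, 0.5, 0.6]
opening: 0.166
```

>>> step_arm --pt "0 0 0 0" --pt "0 0 0 0" --pt "0 0 0 0" --pt "0 0 0 0" --pt "0 0 0 0" --grip 0

```text
t: 27.35
tool_pos: [0.6598, -0.0104, 0.178]
ee_rot: [180.0, 0.0, 100.0]
contact_force: [-0.3, -0.6, 0.0]
opening: 0.498
```

>>> step_arm --pt "0 0 0.03 0" --pt "0 0 0.06 0" --pt "0 0 0.08 0" --pt "-0.04 0 0.08 -4" --pt "-0.085 0 0.08 -12"

```text
t: 27.85
tool_pos: [0.5748, -0.0107, 0.2589]
ee_rot: [179.9, 0.0, 87.7]
contact_force: [0.5, 0.1, 0.8]
opening: 0.5
```

>>> step_arm --pt "-0.134 0 0 -14" --pt "-0.134 0 0 -14" --pt "-0.134 0 0 -14" --pt "-0.134 0 0 -14" --pt "-0.134 0 0 -14"

```text
t: 28.35
tool_pos: [0.4408, -0.0105, 0.2586]
ee_rot: [179.9, -0.0, 74.0]
contact_force: [0.6, -0.5, 0.1]
opening: 0.502
```

```bash
python3 cuffs.py C; python3 -c "
import cv2
p=cv2.imread('pics/sceneC.png');cv2.imwrite('pics/s7.png',cv2.resize(p[110:300,100:380],None,fx=2.7,fy=2.7,interpolation=cv2.INTER_CUBIC))"
```

```text
28.35 [ 0.4408 -0.0105  0.2586] [179.9  -0.   74. ]
top cuff ctr [0.5322 0.1018] size [0.042 0.018] long ang 89.9 zmax 0.041
top cuff ctr [0.4668 0.1013] size [0.04  0.064] long ang -11.0 zmax 0.074
top cuff ctr [0.461  0.1873] size [0.062 0.04 ] long ang 0.1 zmax 0.076
top cuff ctr [ 0.4685 -0.0084] size [0.023 0.011] long ang 76.2 zmax 0.055
top set ctr [0.4669 0.1013] size [0.018 0.016] long ang 79.5 zmax 0.074
top set ctr [0.4611 0.1861] size [0.013 0.017] long ang -89.9 zmax 0.076
top bar ctr [0.6505 0.0437] size [0.057 0.32 ] long ang -80.3 zmax 0.198
scene set ctr [0.4617 0.1889] size [0.021 0.017] long ang 88.4 zmax 0.073
scene set ctr [0.4672 0.1009] size [0.018 0.016] long ang 9.6 zmax 0.073
scene set ctr [ 0.4406 -0.009 ] size [0.022 0.019] long ang 75.2 zmax 0.075
scene bar ctr [0.6508 0.0437] size [0.055 0.326] long ang -80.0 zmax 0.197
```

View pics/s7.png

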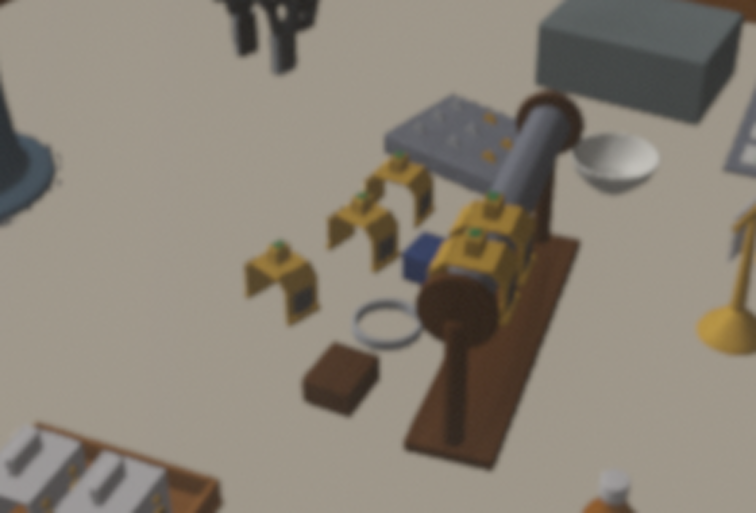

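>>> step_arm --pt "0 0.001 -0.04 0" --pt "0 0.001 -0.085 0" --pt "0 0.001 -0.13 0" --pt "0 0.001 -0.165 0" --pt "0 0.001 -0.185 0"

```text
t: 28.95
tool_pos: [0.4397, -0.009, 0.0696]
ee_rot: [-179.7, -0.0, 74.0]
contact_force: [-0.0, 0.0, -0.6]
opening: 0.498
```

>>> step_arm --pt "0 0 0 0" --pt "0 0 0 0" --pt "0 0 0 0"

```text
t: 29.25
tool_pos: [0.4425, -0.0099, 0.0746]
ee_rot: [179.8, 0.0, 74.0]
contact_force: [0.2, -0.2, 1.4]
opening: 0.499
```

>>> step_arm --pt "-0.001 0 -0.01 0" --pt "-0.001 0 -0.016 0" --pt "-0.001 0 -0.018 0" --pt "-0.001 0 -0.018 0" --pt "-0.001 0 -0.018 0"

```text
t: 29.75
tool_pos: [0.4398, -0.0095, 0.0551]
ee_rot: [180.0, -0.0, 74.0]
contact_force: [0.6, -0.2, -0.3]
opening: 0.5
```

>>> step_arm --pt "0 0 0 0" --pt "0 0 0 0" --pt "0 0 0 0" --pt "0 0 0 0" --pt "0 0 0 0" --grip -1

```text
t: 30.25
tool_pos: [0.44, -0.0095, 0.0553]
ee_rot: [180.0, -0.0, 74.0]
contact_force: [-0.1, 0.3, 1.7]
opening: 0.165
```

>>> step_arm --pt "0 0 0 0" --pt "0 0 0.03 0" --pt "0 0 0.07 0" --pt "0 0 0.115 0" --pt "0 0 0.16 0"

```text
t: 30.75
tool_pos: [0.4389, -0.0092, 0.2159]
ee_rot: [-179.9, -0.0, 74.0]
contact_force: [1.7, -0.3, -0.8]
opening: 0.169
```

>>> step_arm --pt "0 0 0.05 6" --pt "0.04 0.01 0.05 13" --pt "0.08 0.02 0.05 20" --pt "0.12 0.03 0.05 26" --pt "0.16 0.04 0.05 26"

```text
t: 31.25
tool_pos: [0.6008, 0.0312, 0.2643]
ee_rot: [-179.9, -0.0, 100.1]
contact_force: [0.0, -0.2, 0.1]
opening: 0.168
```

>>> step_arm --pt "0.04 0.01 0 0" --pt "0.05 0.0125 0 0" --pt "0.05 0.0125 0 0" --pt "0.05 0.0125 0 0" --pt "0.05 0.0125 0 0"

```text
t: 31.75
tool_pos: [0.6487, 0.0428, 0.2651]
ee_rot: [-180.0, -0.0, 99.9]
contact_force: [0.3, -0.0, -0.2]
opening: 0.164
```

>>> step_arm --pt "0 0 0 0" --pt "0 0 0 0"

```text
t: 31.95
tool_pos: [0.6492, 0.0428, 0.2655]
ee_rot: [180.0, 0.0, 99.9]
contact_force: [-0.6, 0.5, -1.2]
opening: 0.167
```

>>> step_arm --pt "0.001 0.001 -0.025 0" --pt "0.001 0.001 -0.045 0" --pt "0.001 0.001 -0.06 0" --pt "0.001 0.001 -0.07 0" --pt "0.001 0.001 -0.075 0"

```text
t: 32.45
tool_pos: [0.6504, 0.044, 0.1892]
ee_rot: [-179.9, -0.0, 100.0]
contact_force: [0.5, 0.2, -1.1]
opening: 0.169
```

>>> step_arm --pt "0 0 0 0" --pt "0 0 0 0" --pt "0 0 -0.004 0" --pt "0 0 -0.006 0" --pt "0 0 -0.006 0"

```text
t: 32.95
tool_pos: [0.6506, 0.0441, 0.1838]
ee_rot: [-180.0, -0.0, 100.0]
contact_force: [-0.0, 0.3, -0.6]
opening: 0.166
```

>>> step_arm --pt "0 0 0 0" --pt "0 0 0 0"

```text
t: 33.15
tool_pos: [0.6508, 0.0441, 0.1841]
ee_rot: [180.0, 0.0, 100.0]
contact_force: [-0.8, 0.1, -2.2]
opening: 0.17
```

>>> step_arm --pt "-0.0005 0 -0.003 0" --pt "-0.0005 0 -0.005 0" --pt "-0.0005 0 -0.006 0" --pt "-0.0005 0 -0.006 0"

```text
t: 33.55
tool_pos: [0.6503, 0.0441, 0.1782]
ee_rot: [180.0, 0.0, 100.0]
contact_force: [-0.8, -0.5, 1.4]
opening: 0.167
```

>>> step_arm --pt "0 0 0 0" --pt "0 0 0 0" --pt "0 0 0 0" --pt "0 0 0 0" --pt "0 0 0 0" --grip 0

```text
t: 34.05
tool_pos: [0.6503, 0.044, 0.178]
ee_rot: [-180.0, -0.0, 100.0]
contact_force: [0.0, 0.2, -0.5]
opening: 0.498
```

>>> step_arm --pt "0 0 0.03 0" --pt "0 0 0.06 0" --pt "0 0 0.08 0" --pt "-0.04 0.01 0.08 -4" --pt "-0.085 0.02 0.08 -10"

```text
t: 34.55
tool_pos: [0.5654, 0.0639, 0.2589]
ee_rot: [179.9, 0.0, 89.7]
contact_force: [-0.2, 0.1, 0.6]
opening: 0.496
```

>>> step_arm --pt "-0.098 0.037 0 -11" --pt "-0.098 0.037 0 -11" --pt "-0.098 0.037 0 -11" --pt "-0.098 0.037 0 -11" --pt "-0.098 0.037 0 -11"

```text
t: 35.05
tool_pos: [0.4683, 0.1008, 0.2587]
ee_rot: [179.9, -0.0, 79.0]
contact_force: [0.0, -0.8, 0.2]
opening: 0.504
```

```bash
python3 cuffs.py D; python3 -c "
import cv2
p=cv2.imread('pics/sceneD.png');cv2.imwrite('pics/s8.png',cv2.resize(p[110:300,100:380],None,fx=2.7,fy=2.7,interpolation=cv2.INTER_CUBIC))"
```

```text
35.05 [0.4683 0.1008 0.2587] [179.9  -0.   79. ]
top cuff ctr [0.5335 0.0939] size [0.026 0.016] long ang 89.9 zmax 0.04
top bar ctr [0.6498 0.0432] size [0.057 0.32 ] long ang -79.8 zmax 0.199
scene set ctr [0.4615 0.1871] size [0.017 0.02 ] long ang -83.5 zmax 0.074
scene set ctr [0.4669 0.1006] size [0.015 0.017] long ang -4.6 zmax 0.073
scene bar ctr [0.6505 0.0431] size [0.054 0.324] long ang -80.1 zmax 0.198
```

View pics/s8.png

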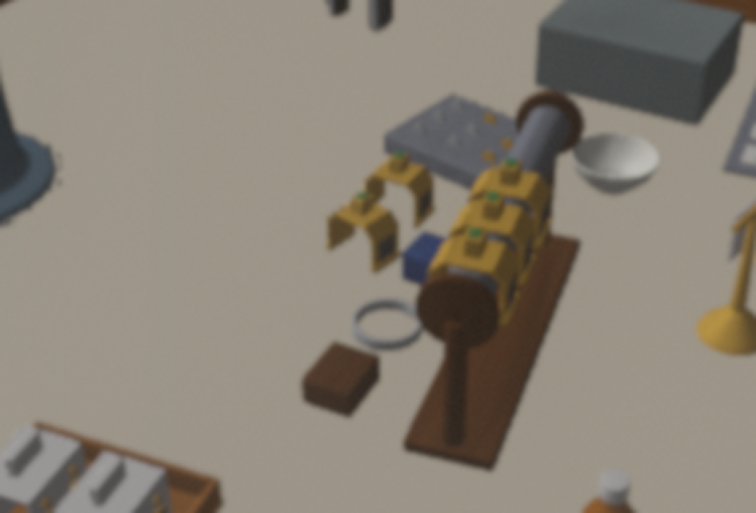

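Three hang on the bar; the fourth cuff is unmoved at (0.467, 0.101).

>>> step_arm --pt "-0.001 0 -0.04 0" --pt "-0.001 0 -0.085 0" --pt "-0.001 0 -0.13 0" --pt "-0.001 0 -0.165 0" --pt "-0.001 0 -0.185 0"

```text
t: 35.65
tool_pos: [0.4651, 0.1006, 0.0695]
ee_rot: [-179.7, 0.1, 78.9]
contact_force: [0.1, 0.6, -0.3]
opening: 0.504
```

>>> step_arm --pt "0 0 0 0" --pt "0 0 0 0" --pt "0 0 0 0"

```text
t: 35.95
tool_pos: [0.4681, 0.1009, 0.0747]
ee_rot: [179.8, -0.0, 78.9]
contact_force: [0.4, 0.4, 0.6]
opening: 0.5
```

>>> step_arm --pt "0 0 -0.01 0" --pt "0 0 -0.016 0" --pt "0 0 -0.018 0" --pt "0 0 -0.018 0" --pt "0 0 -0.018 0"

```text
t: 36.45
tool_pos: [0.4663, 0.1011, 0.0551]
ee_rot: [180.0, -0.0, 79.0]
contact_force: [0.1, -0.5, -1.2]
opening: 0.498
```

>>> step_arm --pt "0 0 0 0" --pt "0 0 0 0" --pt "0 0 0 0" --pt "0 0 0 0" --pt "0 0 0 0" --grip -1

```text
t: 36.95
tool_pos: [0.4666, 0.1011, 0.0554]
ee_rot: [180.0, -0.0, 79.0]
contact_force: [-0.2, 0.2, 1.8]
opening: 0.164
```

>>> step_arm --pt "0 0 0 0" --pt "0 0 0.03 0" --pt "0 0 0.07 0" --pt "0 0 0.115 0" --pt "0 0 0.16 0"

```text
t: 37.45
tool_pos: [0.4652, 0.1011, 0.2157]
ee_rot: [-179.9, 0.0, 79.0]
contact_force: [2.0, -0.4, -2.2]
opening: 0.164
```

>>> step_arm --pt "0 0 0.05 6" --pt "0.035 -0.001 0.05 13" --pt "0.07 -0.002 0.05 21" --pt "0.105 -0.003 0.05 21" --pt "0.135 -0.003 0.05 21"

```text
t: 37.95
tool_pos: [0.6022, 0.0979, 0.264]
ee_rot: [-179.9, -0.0, 100.0]
contact_force: [-0.3, -0.3, -0.8]
opening: 0.167
```

>>> step_arm --pt "0.03 0 0 0" --pt "0.04 0 0 0" --pt "0.04 0 0 0" --pt "0.04 0 0 0" --pt "0.04 0 0 0"

```text
t: 38.45
tool_pos: [0.6402, 0.0983, 0.265]
ee_rot: [-180.0, -0.0, 100.0]
contact_force: [0.3, 0.7, -0.7]
opening: 0.167
```

>>> step_arm --pt "0 0 0 0" --pt "0 0 0 0"

```text
t: 38.65
tool_pos: [0.6407, 0.0982, 0.2654]
ee_rot: [180.0, 0.0, 100.0]
contact_force: [0.7, 0.5, -1.4]
opening: 0.169
```

>>> step_arm --pt "0 0 -0.025 0" --pt "0 0 -0.045 0" --pt "0 0 -0.06 0" --pt "0 0 -0.07 0" --pt "0 0 -0.075 0"

```text
t: 39.15
tool_pos: [0.6409, 0.0981, 0.1891]
ee_rot: [-179.9, -0.0, 100.0]
contact_force: [-0.3, 0.3, -0.5]
opening: 0.167
```

>>> step_arm --pt "0 0 0 0" --pt "0 0 0 0" --pt "0 0 -0.004 0" --pt "0 0 -0.006 0" --pt "0 0 -0.006 0"

```text
t: 39.65
tool_pos: [0.6411, 0.098, 0.1838]
ee_rot: [-180.0, -0.0, 100.0]
contact_force: [-0.4, -0.6, -1.0]
opening: 0.171
```

>>> step_arm --pt "0 0 0 0" --pt "0 0 0 0"

```text
t: 39.85
tool_pos: [0.6413, 0.098, 0.1842]
ee_rot: [180.0, 0.0, 100.0]
contact_force: [1.2, 0.2, -0.5]
opening: 0.17
```

>>> step_arm --pt "-0.0005 0 -0.003 0" --pt "-0.0005 0 -0.005 0" --pt "-0.0005 0 -0.006 0" --pt "-0.0005 0 -0.006 0"

```text
t: 40.25
tool_pos: [0.6408, 0.0981, 0.1783]
ee_rot: [180.0, 0.0, 100.0]
contact_force: [-1.0, 0.5, 1.6]
opening: 0.171
```

>>> step_arm --pt "0 0 0 0" --pt "0 0 0 0" --pt "0 0 0 0" --pt "0 0 0 0" --pt "0 0 0 0" --grip 0

```text
t: 40.75
tool_pos: [0.6407, 0.098, 0.178]
ee_rot: [180.0, 0.0, 100.0]
contact_force: [-0.2, 0.1, -1.3]
opening: 0.501
```

>>> step_arm --pt "0 0 0.03 0" --pt "0 0 0.06 0" --pt "0 0 0.08 0" --pt "-0.04 0.01 0.08 -4" --pt "-0.085 0.03 0.08 -10"

```text
t: 41.25
tool_pos: [0.556, 0.1274, 0.2589]
ee_rot: [179.9, 0.0, 89.6]
contact_force: [-0.2, 0.3, 0.4]
opening: 0.499
```

>>> step_arm --pt "-0.094 0.059 0 0" --pt "-0.094 0.059 0 0" --pt "-0.094 0.059 0 0" --pt "-0.094 0.059 0 0" --pt "-0.094 0.059 0 0"

```text
t: 41.75
tool_pos: [0.4626, 0.1868, 0.2585]
ee_rot: [179.9, 0.0, 90.0]
contact_force: [0.2, 0.4, 0.1]
opening: 0.498
```

```bash
python3 cuffs.py E; python3 -c "
import cv2
p=cv2.imread('pics/sceneE.png');cv2.imwrite('pics/s9.png',cv2.resize(p[110:300,100:380],None,fx=2.7,fy=2.7,interpolation=cv2.INTER_CUBIC))"
```

```text
41.75 [0.4626 0.1868 0.2585] [179.9   0.   90. ]
top cuff ctr [0.5335 0.1017] size [0.042 0.016] long ang 90.0 zmax 0.041
top cuff ctr [0.4609 0.1875] size [0.062 0.04 ] long ang 0.3 zmax 0.076
top set ctr [0.4611 0.1862] size [0.013 0.016] long ang -89.4 zmax 0.076
top bar ctr [0.6499 0.0433] size [0.057 0.319] long ang -80.0 zmax 0.2
scene set ctr [0.4648 0.1885] size [0.024 0.014] long ang 68.1 zmax 0.074
scene bar ctr [0.6498 0.0439] size [0.056 0.324] long ang -79.9 zmax 0.197
```

View pics/s9.png

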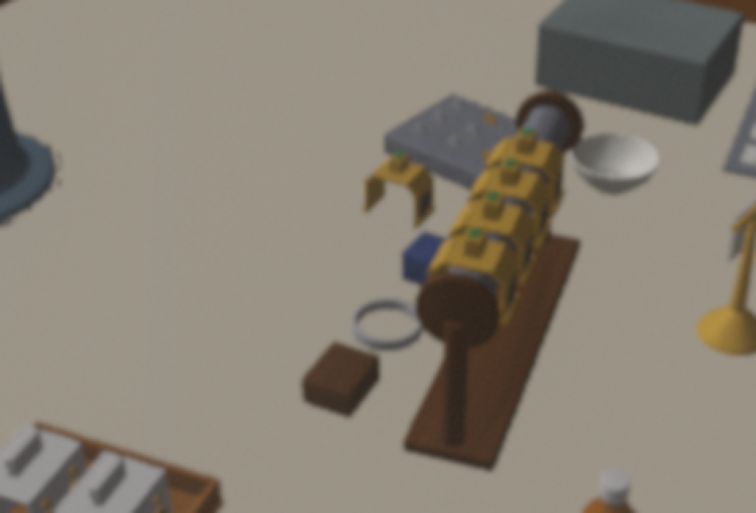

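>>> step_arm --pt "0 0 -0.04 0" --pt "0 0 -0.085 0" --pt "0 0 -0.13 0" --pt "0 0 -0.165 0" --pt "0 0 -0.185 0"

```text
t: 42.35
tool_pos: [0.4606, 0.1858, 0.0694]
ee_rot: [-179.7, 0.1, 89.9]
contact_force: [-0.2, -0.9, 0.3]
opening: 0.504
```

>>> step_arm --pt "0 0 0 0" --pt "0 0 0 0" --pt "0 0 0 0"

```text
t: 42.65
tool_pos: [0.4636, 0.187, 0.0747]
ee_rot: [179.8, -0.0, 89.9]
contact_force: [-0.5, 0.4, -0.1]
opening: 0.497
```

>>> step_arm --pt "0 0 -0.01 0" --pt "0 0 -0.016 0" --pt "0 0 -0.018 0" --pt "0 0 -0.018 0" --pt "0 0 -0.018 0"

```text
t: 43.15
tool_pos: [0.4618, 0.1871, 0.0551]
ee_rot: [180.0, -0.0, 90.0]
contact_force: [-0.3, -0.3, 0.3]
opening: 0.501
```

>>> step_arm --pt "0 0 0 0" --pt "0 0 0 0" --pt "0 0 0 0" --pt "0 0 0 0" --pt "0 0 0 0" --grip -1

```text
t: 43.65
tool_pos: [0.462, 0.1871, 0.0554]
ee_rot: [180.0, -0.0, 90.0]
contact_force: [-1.0, -0.3, 3.8]
opening: 0.164
```

>>> step_arm --pt "0 0 0 0" --pt "0 0 0.03 0" --pt "0 0 0.07 0" --pt "0 0 0.115 0" --pt "0 0 0.16 0"

```text
t: 44.15
tool_pos: [0.461, 0.1869, 0.2159]
ee_rot: [-179.9, 0.0, 90.0]
contact_force: [0.5, 0.2, -0.1]
opening: 0.169
```

>>> step_arm --pt "0 0 0.05 5" --pt "0.035 -0.007 0.05 10" --pt "0.07 -0.014 0.05 10" --pt "0.105 -0.021 0.05 10" --pt "0.135 -0.028 0.05 10"

```text
t: 44.65
tool_pos: [0.598, 0.1586, 0.2642]
ee_rot: [-180.0, 0.0, 100.0]
contact_force: [-0.0, -0.0, -0.2]
opening: 0.17
```

>>> step_arm --pt "0.03 -0.006 0 0" --pt "0.035 -0.007 0 0" --pt "0.035 -0.007 0 0" --pt "0.035 -0.007 0 0" --pt "0.035 -0.007 0 0"

```text
t: 45.15
tool_pos: [0.6308, 0.1525, 0.265]
ee_rot: [-180.0, -0.0, 100.0]
contact_force: [-0.3, 0.6, -0.1]
opening: 0.169
```

>>> step_arm --pt "0 0 0 0" --pt "0 0 0 0"

```text
t: 45.35
tool_pos: [0.6313, 0.1523, 0.2653]
ee_rot: [180.0, 0.0, 100.0]
contact_force: [-0.3, 0.4, 0.1]
opening: 0.172
```

>>> step_arm --pt "0 0 -0.025 0" --pt "0 0 -0.045 0" --pt "0 0 -0.06 0" --pt "0 0 -0.07 0" --pt "0 0 -0.075 0"

```text
t: 45.85
tool_pos: [0.6314, 0.1521, 0.1891]
ee_rot: [-179.9, -0.0, 100.0]
contact_force: [-0.4, -0.0, -0.7]
opening: 0.165
```

>>> step_arm --pt "0 0 0 0" --pt "0 0 0 0" --pt "0 0 -0.004 0" --pt "0 0 -0.006 0" --pt "0 0 -0.006 0"

```text
t: 46.35
tool_pos: [0.6316, 0.152, 0.1838]
ee_rot: [-180.0, -0.0, 100.0]
contact_force: [-0.0, 0.4, 0.5]
opening: 0.167
```

>>> step_arm --pt "0 0 0 0" --pt "0 0 0 0"

```text
t: 46.55
tool_pos: [0.6318, 0.152, 0.1842]
ee_rot: [180.0, 0.0, 100.0]
contact_force: [0.7, 0.5, 0.1]
opening: 0.167
```

>>> step_arm --pt "-0.0005 0 -0.003 0" --pt "-0.0005 0 -0.005 0" --pt "-0.0005 0 -0.006 0" --pt "-0.0005 0 -0.006 0"

```text
t: 46.95
tool_pos: [0.6313, 0.1521, 0.1784]
ee_rot: [180.0, 0.0, 100.0]
contact_force: [-2.9, 0.3, 2.4]
opening: 0.168
```

>>> step_arm --pt "0 0 0 0" --pt "0 0 0 0" --pt "0 0 0 0" --pt "0 0 0 0" --pt "0 0 0 0" --grip 0

```text
t: 47.45
tool_pos: [0.6313, 0.152, 0.178]
ee_rot: [180.0, 0.0, 100.0]
contact_force: [-1.1, 0.3, -0.0]
opening: 0.5
```

>>> step_arm --pt "0 0 0.03 0" --pt "0 0 0.06 0" --pt "0 0 0.08 0" --pt "-0.04 0 0.1 0" --pt "-0.085 0 0.12 0"

```text
t: 47.95
tool_pos: [0.5458, 0.1518, 0.2982]
ee_rot: [-180.0, -0.0, 99.9]
contact_force: [-1.8, 0.5, 1.2]
opening: 0.498
```

>>> step_arm --pt "-0.14 0.0 0 0" --pt "-0.14 0 0 0" --pt "-0.14 0 0 0" --pt "-0.14 0 0 0" --pt "-0.14 0 0 0"

```text
t: 48.45
tool_pos: [0.406, 0.1521, 0.2985]
ee_rot: [179.9, 0.0, 100.0]
contact_force: [-0.1, 0.1, 0.1]
opening: 0.5
```

```bash
python3 cuffs.py F; python3 -c "
import cv2,numpy as np
p=cv2.imread('pics/sceneF.png');cv2.imwrite('pics/s10.png',cv2.resize(p[120:340,60:360],None,fx=2.6,fy=2.6,interpolation=cv2.INTER_CUBIC))
p=cv2.imread('pics/topF.png');cv2.imwrite('pics/t10.png',cv2.resize(p[115:270,160:425],None,fx=3,fy=3,interpolation=cv2.INTER_CUBIC))
from h import *
W=cloud('top',np.load('topF.npy'));z=W[...,2]
m=(z>.186)&(W[...,1]>-.1)&(W[...,1]<.18)&(W[...,0]>.58)&(z<.21)
k,l,st,ce=cv2.connectedComponentsWithStats(m.astype(np.uint8))
for i in range(1,k):
  if st[i,4]>10: w=W[l==i];print('set on bar',(w.mean(0)+[.0017,-.0008,0]).round(4))
"
```

```text
48.45 [0.406  0.1521 0.2985] [179.9   0.  100. ]
top cuff ctr [0.5335 0.1006] size [0.044 0.016] long ang 89.9 zmax 0.041
top bar ctr [0.6505 0.0435] size [0.057 0.32 ] long ang -80.1 zmax 0.199
scene bar ctr [0.6509 0.0445] size [0.055 0.327] long ang -80.1 zmax 0.198
set on bar [ 0.6685 -0.0641  0.1941]
set on bar [ 0.6583 -0.0101  0.1943]
set on bar [0.649  0.0448 0.1937]
set on bar [0.6397 0.0985 0.1943]
set on bar [0.6301 0.1518 0.1937]
```

View pics/s10.png

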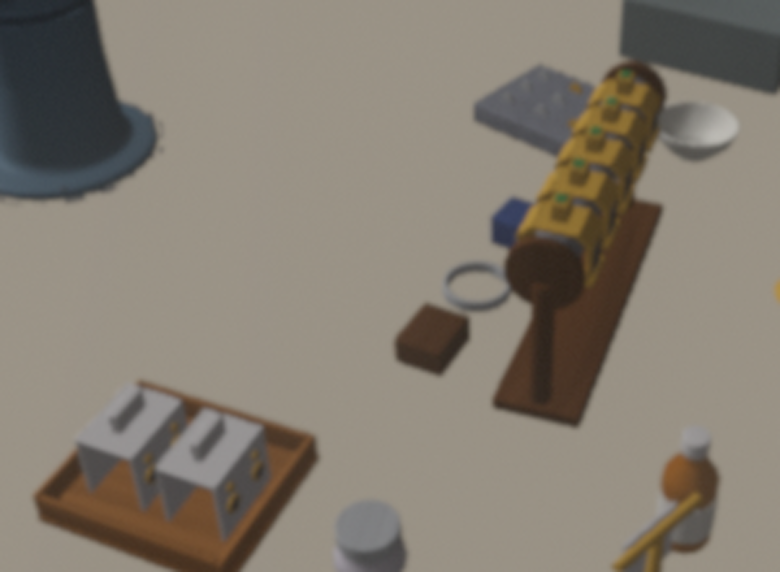

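View pics/t10.png

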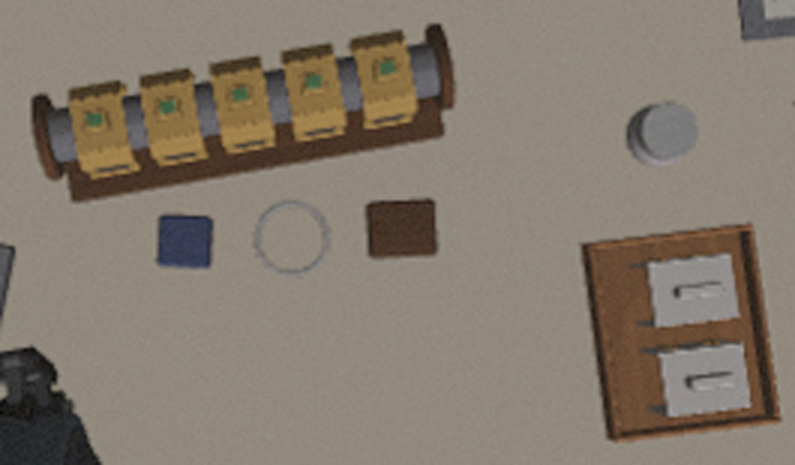

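```bash
python3 -c "
from workcell import *
print(job_done(), state()['t'])"
```

```text
the job is handed in; nothing more can be done
the job is handed in; nothing more can be done
```

The job is done and handed in at about 48.5 s. Both white earring cards came off the bar first and now stand side by side in the wooden stock tray. All five brass cuffs then went over the bar, arch across it, about 55 mm apart.

- **Cuffs:** The last top-camera measurement found five settings in line along the bar. All were at the same height (about 0.194 m mean), so they sit level.
- **Cards and other goods:** Both cards are upright inside the tray walls, and the blue box, dark box, bangle, tin and bowl look unmoved.
- **Forces and knocks:** No contact force I read went above about 5 N. I saw no cuff knocked aside during the run.
- **Disagreement:** The two cameras differed by about 3–4 mm on positions, so I used the average. The cuffs fitted the bar without trouble.
- **Hand-in:** The final call returned no verdict. No check failed.

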